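Seal a tub: press the lid home, throw the lever ring with its extension bar

TASK

Seal the ingredient tub: first press the lid's raised rim down fully home at each of its three sections. Then use the short extension bar, whose open channel drops over the ring's lever, to swing the lever shut past its dead point until it snaps closed against its stop, moving the lever only with the bar and never with the hand itself. Finally lay the bar back down on the worktable beside the tub, without knocking the things around it about.

Things in the scene. Friction and masses are not known exactly. Their poses are not given: they have to be found in the camera images.
- tub: Round white ingredient tub with a steel lever-lock ring round its top, fixed to the table; 174 mm across the ring, 118 mm high to the top of the seated lid. Origin at the centre of its underside, z up. The clamp lever's hinge stands on its -y side, 106 mm from the tub's axis.
- clamp_hinge (a point): Point on the vertical hinge axis of the clamp lever, 103 mm above the table, at mid-height of the lever. Its axes are the tub's: the shut lever points along +x.
- clamp_lever: The ring's flat steel lever: 90 mm long from the hinge axis, 10 mm wide, 14 mm high (96 to 110 mm above the table). Origin on the hinge axis, x along the lever to its free end. A pin 23 mm from the hinge, up to 121 mm above the table, carries the link to the ring; from 28 mm outwards the lever is bare. The hand must not touch it.
- lever_tip (a point): Middle of the top edge of the lever's free end, 90 mm from the hinge axis, 110 mm above the table.
- lever_angle (a joint): How far the lever has swung shut, rad: 0 open as found (pointing outwards, 1.2 rad clockwise from the tub's +x seen from above), 1.2 shut against its stop (along the tub's +x); grows counterclockwise. The link holds it open with up to 1.6 Nm (and damping 0.25 Nm per rad/s), most near 0.35, falling to none at the dead point, 0.82; past that it snaps shut and is held.
- rim_a (a joint): Height of lid rim section a above its seated place, m: 0 fully home, up to 0.008. Takes about 7 N (plus 60 N per m/s) to go down, and stays where it is left.
- rim_b (a joint): The same for rim section b.
- rim_c (a joint): The same for rim section c.
- rim_a_top (a point): Middle of the top face of rim section a of the lid: grey arc of 120 degrees, 33 mm wide radially (43 to 77 mm from the tub's axis); the point lies 62 mm from the axis towards the tub's +y. It is 118 mm above the table when seated and moves with the section.
- rim_b_top (a point): The same for section b, 120 degrees further round counterclockwise from above (tub's -x -y side).
- rim_c_top (a point): The same for section c, 240 degrees round (tub's +x -y side).
- bar: Loose extension bar, 162 mm long, 200 g, lying on the table. Origin at the centre of its underside; x axis towards its shoe, z up. Black rubber grip from x = -80 to 12 mm, 18 mm wide, 28 mm high from the underside up; a good grasp is at x = -30 mm, 85 mm from the shoe's middle.
- bar_shoe (a point): Middle of the bar's shoe at the underside: a steel channel from x = 30 to 80 mm of the bar (this point at x = 55 mm), 23 mm wide outside, 15 mm inside, open at the bottom and both ends, ceiling 24 mm and top 30 mm above the underside. Put on with its middle about 60 mm from the lever's hinge, the bar pointing at the hinge, it clears pin and ring.
- kitchen_timer: Bystander: round wind-up timer, red over white, 64 mm across, 52 mm high. Origin at the centre of its underside.
- ramekin: Bystander: small white bowl, 65 mm across, 40 mm high. Origin at the centre of its underside.
- thermometer: Bystander: white pen probe thermometer lying down, 208 mm long along its y, 22 mm wide, 17 mm high. Origin at the centre of its underside.
- tape_roll: Bystander: roll of tape lying flat, 104 mm across, 25 mm high. Origin at the centre of its underside.

How it is judged (in metres and radians):
On the way, in this order (a step that is already met when the one before it is completed fails the run):
1. all three lid rim sections are pressed home (value of joint each of rim_a, rim_b, rim_c below 0.002 m), for 0.2 s.
2. the bar bears on the lever and has swung it part of the way (contact force between bar and clamp_lever above 2 N and value of joint lever_angle above 0.3 rad), for 0.02 s.
3. the lever is shut past its dead point, against its stop (value of joint lever_angle above 1.13 rad), for 0.2 s.
At the end, for the whole second after the job is handed in: All three rim sections are within 2 mm of fully home, the lever is within 0.07 rad of its shut stop, and the bar lies at rest on the worktable (origin less than 30 mm above it), its middle more than 90 mm from the tub's axis (all of step 1 and value of joint lever_angle above 1.13 rad and height (world z) of bar between -0.01 and 0.03 m and linear speed of bar below 0.03 m/s and horizontal distance between bar and tub above 0.09 m); the robot touches nothing.
It fails at once if the hand touches the clamp lever itself (contact force between any of the fingers, the arm and clamp_lever above 1 N).
It fails at once if a bystander (timer, bowl, thermometer or tape roll) is moved by more than 40 mm (distance of any of kitchen_timer, ramekin, thermometer, tape_roll from where it was at the start of the episode above 0.04 m).
It also fails if it takes over 72 s, if anything falls off the work surface, if the arm or the gripper's body presses on something with over 40 N, if the wrist force passes 120 N, or if a joint passes its speed limit or range.

ROBOT

A 7-joint arm with a two-finger parallel gripper is mounted at the origin on a cart in front of the work surface, level with it; the furniture and walls round the work are solid. World frame = base frame: x ahead of the robot, y to its left, z up, the work surface at z = 0. Lengths are in m, angles in degrees, forces in N, time in s.
With the tool pointing down it reaches from about 0.425 to 0.875 m from the base axis. Payload 4.7 kg.
Tool frame: the origin (TCP) lies between the finger pads; the fingertips stand env.tip_reach ahead of it and the grasp point (between the pads) lies 2 mm behind it (env.tip_reach is the distance from the TCP to the fingertips, in m); z points along the fingers, y is the line along which they close (so a half turn about z gives the same grasp; the last joint's range is limited). The gripper opens to 87 mm and grips with 3 to 60 N. Pads are 19 mm wide; open, the fingers measure 117 mm over their backs; the gripper's body (75 mm by 190 mm) begins 51 mm behind the grasp point.
Start: joints at [-67.088, 18.392, -4.016, 83.108, 1.295, 78.541, -3.26], TCP at [0.245, 0.602, 0.24] pointing down, gripper open.
Joint ranges: [-163.93, 163.93], [-17.29, 119.83], [-79.2, 71.16], [3.27, 140.29], [-89.18, 269.18], [5.43, 117.66], [-154.24, 154.24]. Speed limits (degrees/s): [147.25, 147.25, 180, 180, 180, 180, 180].

INTERFACE

Orientations are given as [roll, pitch, yaw] about the fixed x, y, z axes, in that order (R = Rz(yaw) Ry(pitch) Rx(roll)).
In Python, from cell import env gives the robot as it stands.
- The arm moves only by the tool steer_hand, called after "Call:" as name(argument=value, ...) on one line, values as JSON. Schema: {"type":"object","properties":{"segments":{"type":"array","items":{"type":"array","items":{"type":"array","items":{"type":"number"},"minItems":5,"maxItems":5},"minItems":1,"maxItems":8},"minItems":1,"maxItems":1},"grip_force":{"type":"number"},"only":{"type":"string"},"quiet":{"type":"boolean"},"lines":{"type":"string"}},"required":["segments"],"additionalProperties":false}. segments is a list that holds a single list of rows (three levels of brackets), with 1 to 8 rows, each of 5 numbers: dx, dy, dz in m, then a turn about the tool's z in degrees, then the finger opening in m; each row is the pose to reach, as a shift and turn from the pose commanded when the call began, along the tool's axes at that moment; what a row does not reach only later rows make up. A row lasts 1/12 s, in which the tool goes at most 0.0417 m and 7.16 degrees, less where a joint would pass 70% of its speed; a pose out of reach is approached as far as the arm can. The fingers move at their own pace and stop on an object; grip_force is the grip in N (left out, the last holds). Time passes only in rows, so rows that do not move let the fingers close. The tool returns the time, the measured TCP pose, the force, the opening and the grip force at its end. only (a regular expression) keeps the lines of the reply that match it, lines (a string "A,B") keeps lines A to B, and quiet returns only ok. Input that does not fit is refused with a message, and nothing moves.
- env.get_obs(): the state, without advancing time (a new reading comes with each control period).
- env.read_camera(name): name is "side" or "top" or "wrist"; returns a dict with "color" (480x640x3 uint8, blue, green, red), "fx", "fy", "cx", "cy" (pixels), "world_from_camera" (4x4, takes a point from camera to world coordinates). Camera axes: x right, y down, z forward; pixel columns grow to the right and rows downward; lengths in m; the calibration is good to about 2 mm. A picture is of the moment at which its call begins. There is no depth.
- env.sign_off(): hands the job in; it is judged then, once.
The state is a dict: "time_s": time; "qpos": joint angles; "joint_velocities": joint speeds; "effort": joint torques, N m; "tool_pos": TCP position; "tool_rot": TCP orientation; "force": force on the tool from outside, world axes, zero at the start; "wrist_torque": the same for the moment, N m; "grip_width": finger opening in m; "grasp_force": force on a finger pad.
Only numpy, scipy, OpenCV 4.12 (cv2) and the standard library are available. Lean on these libraries where they do the work, as an engineer would, in place of code of your own. Each camera call takes 0.05 s, during which the arm holds its last target. There are 200 camera calls.

## Working session

There is one attempt and no reset: what is moved stays moved. The work goes in short steps, Python scripts to look and compute and a tool call to move; the robot and the scene stay as the last step left them, time stands still between calls to the robot, and variables do not carry over. Pictures are saved under pics/ and viewed, at most 14 in all, crops included, and the job is handed in when it is done.

```bash
ls; mkdir -p pics
```

Run:
```python
from cell import env
import cv2
o=env.get_obs();print(o, env.tip_reach)
for n in("top","side"):
    c=env.read_camera(n);cv2.imwrite(f"pics/{n}0.png",c["color"]);print(n,c["fx"],c["cx"],c["cy"],c["world_from_camera"])
```

```text
cell.py
pics
{'time_s': 0.0, 'qpos': array([-67.08819952,  18.439675  ,  -4.01520624,  83.17678145,
         1.29568182,  78.54091571,  -3.25918421]), 'joint_velocities': array([ 0.05742985,  0.04290645, -0.01336503,  0.08419305,  0.07295137,
        0.10354874, -0.01461249]), 'effort': array([-1.40545239e-04, -4.91289890e+01, -4.04150113e-01, -3.12534034e+01,
       -6.40116166e-02,  4.34664753e-02,  1.65463734e-04]), 'tool_pos': array([0.24443808, 0.6017071 , 0.23843801]), 'tool_rot': array([-1.79887911e+02,  6.62839812e-03,  1.57898641e+02]), 'force': array([-0.04100891, -0.23374231, -0.0068268 ]), 'wrist_torque': array([-0.01661658,  0.01025181,  0.00509674]), 'grasp_force': 0.0, 'grip_width': 0.08725481882429172} 0.017
top 469.147229824407 320.1142399400974 237.75498872467207 [[ 0.00793345 -0.99852165  0.05377341  0.47842111]
 [-0.99987935 -0.0072031   0.01376228  0.22490612]
 [-0.0133546  -0.0538761  -0.99845832  0.95628698]
 [ 0.          0.          0.          1.        ]]
side 483.5280595588746 317.0173778089565 240.60914125530618 [[ 0.93008769 -0.24484301  0.27384081  0.27409327]
 [-0.36729206 -0.60812426  0.70376234 -0.40060926]
 [-0.00578205 -0.75514024 -0.65553778  0.7068973 ]
 [ 0.          0.          0.          1.        ]]
```
View pics/top0.png

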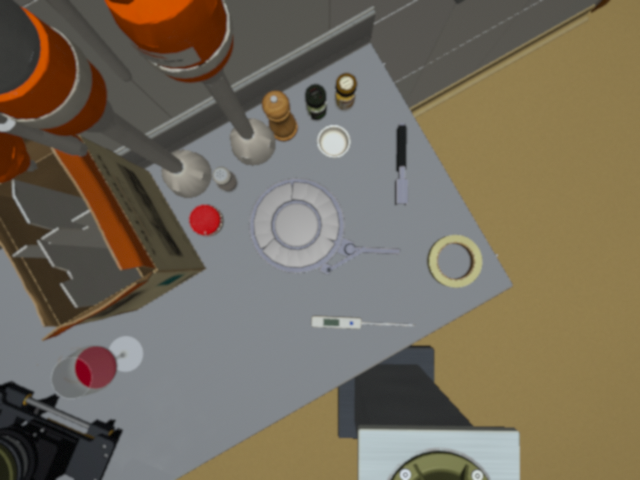

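View pics/side0.png

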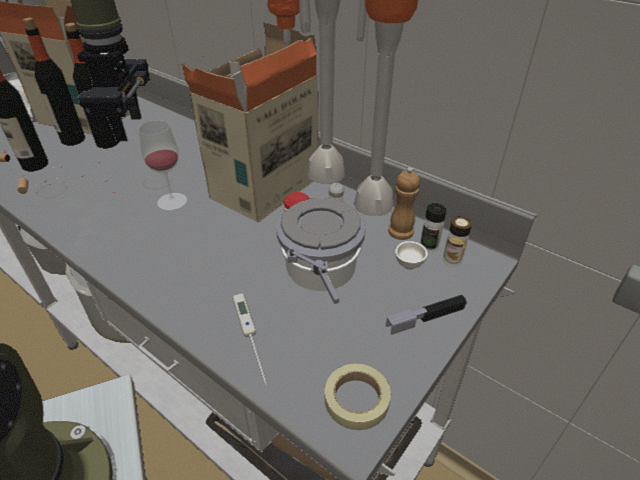

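The top view shows the tub at (297,225), the lever from its hinge near (349,249) to its tip near (400,251), and the bar with its grip at (402,145) and its shoe at (402,187). The side view shows the same layout. The timer, ramekin, thermometer and tape stand clear of the work. I'll zoom in to get exact pixels.

Run:
```python
import cv2,numpy as np
t=cv2.imread("pics/top0.png");s=cv2.imread("pics/side0.png")
r=lambda i,x,y,w,h:cv2.resize(i[y:y+h,x:x+w],(400,int(400*h/w)),interpolation=cv2.INTER_CUBIC)
a=np.hstack([r(t,310,180,100,100),r(s,260,190,100,120)[:400] if 0 else r(s,260,220,100,100)])
b=np.hstack([r(t,360,115,80,40*2)[:0] if 0 else cv2.resize(t[115:215,360:460],(200,200),interpolation=cv2.INTER_CUBIC),cv2.resize(t[170:280,240:350],(200,200),interpolation=cv2.INTER_CUBIC),cv2.resize(s[270:350,375:475],(400,200)if 0 else(250,200),interpolation=cv2.INTER_CUBIC)])
b=cv2.copyMakeBorder(b,0,0,0,800-b.shape[1],cv2.BORDER_CONSTANT)
cv2.imwrite("pics/z.png",np.vstack([a,b]))
```

View pics/z.png

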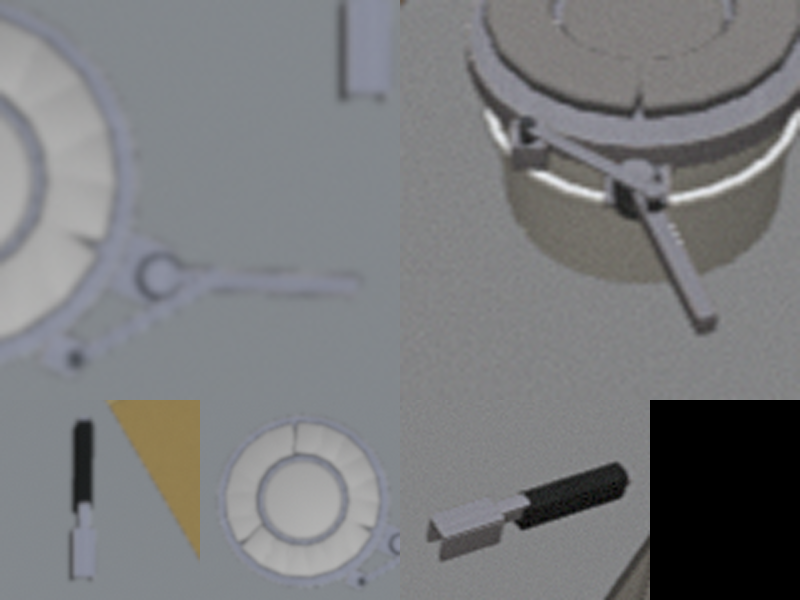

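Top view: the hinge boss is at (350,249) and the lever tip at (399.5,251.2). Side view: the tip's top edge is at (336,299.5) and the boss at (319,263). The rim joints appear at three places, which matches the stated tub yaw of about -25°.

Create h.py:
```python
import cv2,numpy as np
from cell import env
def ray(c,p):
    T=c["world_from_camera"];d=T[:3,:3]@[(p[0]-c["cx"])/c["fx"],(p[1]-c["cy"])/c["fy"],1.];return T[:3,3],d
def plane(c,p,z):
    o,d=ray(c,p);return (o+d*(z-o[2])/d[2]).round(4)
def tri(c1,p1,c2,p2):
    (a,u),(b,v)=ray(c1,p1),ray(c2,p2);s=np.linalg.lstsq(np.c_[u,-v],b-a,rcond=None)[0]
    P,Q=a+u*s[0],b+v*s[1];return ((P+Q)/2).round(4),np.linalg.norm(P-Q).round(4)
def proj(c,P):
    q=np.linalg.inv(c["world_from_camera"])@np.r_[P,1];return q[0]/q[2]*c["fx"]+c["cx"],q[1]/q[2]*c["fy"]+c["cy"]
def blob(m,near):
    cs=cv2.findContours(m.astype(np.uint8),cv2.RETR_EXTERNAL,cv2.CHAIN_APPROX_NONE)[0]
    return min((k for k in cs if len(k)>15),key=lambda k:np.hypot(*(k[:,0].mean(0)-near)))
```

Run:
```python
from h import *
T=env.read_camera("top");S=env.read_camera("side")
print("tip",tri(T,(399.5,251),S,(336.2,299.5)),"hinge",tri(T,(350,249),S,(319.2,263)))
g=cv2.cvtColor(T["color"],6)
for a in[(20,30,55)]:
    h=cv2.HoughCircles(cv2.GaussianBlur(g[160:300,230:360],(3,3),0),cv2.HOUGH_GRADIENT_ALT,1,5,param1=150,param2=.6,minRadius=18,maxRadius=55)
    for x,y,r in (h[0][:,:3] if h is not None else []): print("circ",x+230,y+160,r,plane(T,(x+230,y+160),.118))
gs=[]
for c,n in((T,(402,145)),(S,(445,308))):
    k=blob(c["color"].max(2)<60,n);r=cv2.minAreaRect(k);gs.append((c,r[0]));print("grip",r)
print(tri(gs[0][0],gs[0][1],gs[1][0],gs[1][1]))
b=cv2.boxPoints(cv2.minAreaRect(blob(T["color"].max(2)<60,(402,145))));print([plane(T,p,.028) for p in b])
# shoe: brighter lilac pixels
c=T["color"][160:212,385:420].astype(int);print(T["color"][187,390:415].tolist())
for nm,p,q in(("shoe corner BL top",(395,204),None),):print(plane(T,p,.03))
```

```text
tip (array([0.5005, 0.0932, 0.1064]), np.float64(0.0016)) hinge (array([0.5044, 0.1824, 0.1096]), np.float64(0.0007))
circ 296.0 225.0 23.716333 [0.5462 0.2799 0.118 ]
circ 296.0 225.0 41.46875 [0.5462 0.2799 0.118 ]
grip ((401.0, 147.5), (43.0, 8.0), 90.0)
grip ((442.60009765625, 307.800048828125), (13.914020538330078, 47.434165954589844), 71.56504821777344)
(array([0.7128, 0.0757, 0.0139]), np.float64(0.0018))
[array([0.7537, 0.0855, 0.028 ]), array([0.7538, 0.0695, 0.028 ]), array([0.6668, 0.0696, 0.028 ]), array([0.6668, 0.0855, 0.028 ])]
[[140, 136, 130], [140, 135, 130], [139, 135, 130], [132, 128, 124], [112, 109, 105], [92, 89, 88], [111, 106, 105], [141, 131, 129], [153, 139, 136], [156, 140, 137], [156, 140, 137], [156, 140, 137], [157, 142, 138], [157, 141, 137], [156, 141, 137], [155, 140, 136], [154, 139, 135], [147, 136, 132], [140, 134, 130], [139, 134, 131], [140, 136, 131], [140, 136, 131], [140, 136, 131], [141, 136, 131], [141, 136, 131]]
[0.5963 0.0899 0.03  ]
```

Create to.py:
```python
import sys,numpy as np
from cell import env
# to.py x y z [yaw] : shift in tool axes to reach the world target
from scipy.spatial.transform import Rotation as R
o=env.get_obs();a=[float(v) for v in sys.argv[1:]]
Rt=R.from_euler("xyz",o["tool_rot"],degrees=True)
d=Rt.inv().apply(np.array(a[:3])-o["tool_pos"]);w=0
if len(a)>3: w=-(a[3]-o["tool_rot"][2]+180)%360-360 if 0 else -(((a[3]-o["tool_rot"][2])+180)%360-180)
print(d.round(4),"turn",round(w,1),"t",o["time_s"],"q1,q7",o["qpos"][[0,6]].round(0))
```

```text
(no output)
```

Call:
steer_hand(segments=[[[0,0,-0.06,0,0],[-0.15,-0.23,-0.06,0,0],[-0.15,-0.23,-0.06,0,0],[-0.15,-0.23,-0.06,0,0],[-0.15,-0.23,-0.06,0,0],[-0.15,-0.23,-0.06,0,0],[-0.15,-0.23,-0.06,0,0],[-0.15,-0.23,-0.06,0,0]]], grip_force=60)

```text
time_s: 0.87
tool_pos: [0.2982, 0.3284, 0.2999]
tool_rot: [-180.0, 0.0, 157.7]
force: [0.5, 0.8, 0.9]
grip_width: 0.0413
grasp_force: 0.0
```

```bash
python3 to.py .4846 .2726 .165 158
```

```text
[-0.1935  0.0192  0.1351] turn -0.3 t 0.8667 q1,q7 [-55.  16.]
```

Call:
steer_hand(segments=[[[-0.19,0.02,0.05,0,0],[-0.19,0.02,0.05,0,0],[-0.19,0.02,0.05,0,0],[-0.19,0.02,0.05,0,0],[-0.193,0.02,0.13,0,0],[-0.193,0.02,0.13,0,0],[-0.193,0.02,0.13,0,0],[-0.193,0.02,0.13,0,0]]])

```text
time_s: 1.53
tool_pos: [0.4819, 0.2766, 0.1659]
tool_rot: [-179.6, -0.2, 157.8]
force: [-0.1, 0.6, 0.0]
grip_width: 0.0006
grasp_force: 0.0
```

```bash
python3 to.py .4846 .2726 .134 158
```

```text
[-0.0041 -0.0024  0.032 ] turn -0.2 t 1.5333 q1,q7 [-46.  37.]
```

Call:
steer_hand(segments=[[[-0.004,-0.002,0.015,0,0],[-0.004,-0.002,0.022,0,0],[-0.004,-0.002,0.026,0,0],[-0.004,-0.002,0.03,0,0],[-0.004,-0.002,0.033,0,0],[-0.004,-0.002,0.033,0,0],[-0.004,-0.002,0.033,0,0]]])

```text
time_s: 2.12
tool_pos: [0.4861, 0.2765, 0.1384]
tool_rot: [179.9, 0.0, 158.0]
force: [-2.9, -0.9, 6.1]
grip_width: 0.0007
grasp_force: 2.9
```

Call:
steer_hand(segments=[[[0,0,0.003,0,0],[0,0,0.003,0,0],[0,0,0.003,0,0],[0,0,0.003,0,0]]])

```text
time_s: 2.45
tool_pos: [0.4861, 0.2764, 0.1354]
tool_rot: [179.9, -0.0, 157.9]
force: [-2.3, -0.6, 6.3]
grip_width: 0.0005
grasp_force: 3.3
```

Call:
steer_hand(segments=[[[0,0,0.003,0,0],[0,0,0.003,0,0],[0,0,0.003,0,0]]])

```text
time_s: 2.7
tool_pos: [0.4862, 0.2765, 0.1352]
tool_rot: [179.8, -0.0, 157.9]
force: [-8.8, -3.1, 22.2]
grip_width: 0.0005
grasp_force: 10.9
```

Call:
steer_hand(segments=[[[0,0,-0.04,0,0],[0,0,-0.04,0,0],[0,0,-0.04,0,0]]])

```text
time_s: 2.95
tool_pos: [0.4879, 0.2766, 0.1738]
tool_rot: [179.7, 0.2, 157.9]
force: [-0.2, -0.1, 0.1]
grip_width: 0.0007
grasp_force: 0.0
```

```bash
python3 to.py .5833 .2303 .135 158
```

```text
[-0.1057 -0.0073  0.0391] turn -0.1 t 2.95 q1,q7 [-46.  38.]
```

Call:
steer_hand(segments=[[[-0.106,-0.007,0.005,0,0],[-0.106,-0.007,0.005,0,0],[-0.106,-0.007,0.005,0,0],[-0.106,-0.007,0.02,0,0],[-0.106,-0.007,0.03,0,0],[-0.106,-0.007,0.036,0,0],[-0.106,-0.007,0.041,0,0],[-0.106,-0.007,0.044,0,0]]])

```text
time_s: 3.62
tool_pos: [0.5842, 0.2265, 0.1348]
tool_rot: [179.9, 0.3, 157.8]
force: [-14.4, -12.3, 55.0]
grip_width: 0.0005
grasp_force: 27.1
```

Call:
steer_hand(segments=[[[0,0,0.001,0,0],[0,0,0.001,0,0],[0,0,0.001,0,0]]])

```text
time_s: 3.87
tool_pos: [0.5841, 0.2266, 0.1349]
tool_rot: [179.9, 0.3, 157.8]
force: [-12.0, -11.7, 43.6]
grip_width: 0.0008
grasp_force: 21.9
```

Call:
steer_hand(segments=[[[0,0,0.002,0,0],[0,0,0.002,0,0],[0,0,0.002,0,0]]])

```text
time_s: 4.12
tool_pos: [0.5842, 0.2265, 0.1347]
tool_rot: [179.8, 0.3, 157.8]
force: [-15.7, -13.1, 53.2]
grip_width: 0.001
grasp_force: 26.2
```

Call:
steer_hand(segments=[[[0,0,-0.05,0,0],[0,0,-0.05,0,0],[0,0,-0.05,0,0]]])

```text
time_s: 4.37
tool_pos: [0.5828, 0.2308, 0.1773]
tool_rot: [179.7, 0.2, 158.0]
force: [0.9, -0.4, -0.9]
grip_width: 0.0005
grasp_force: 0.0
```

```bash
python3 to.py .5706 .3369 .135 158
```

```text
[0.0512 0.0936 0.0426] turn -0.0 t 4.3667 q1,q7 [-39.  48.]
```

Call:
steer_hand(segments=[[[0.051,0.094,0.005,0,0],[0.051,0.094,0.005,0,0],[0.051,0.094,0.005,0,0],[0.051,0.094,0.02,0,0],[0.051,0.094,0.03,0,0],[0.051,0.094,0.036,0,0],[0.051,0.094,0.041,0,0],[0.051,0.094,0.045,0,0]]])

```text
time_s: 5.03
tool_pos: [0.5678, 0.3373, 0.1348]
tool_rot: [179.8, -0.3, 157.9]
force: [-20.2, -3.7, 49.8]
grip_width: 0.0004
grasp_force: 25.6
```

Call:
steer_hand(segments=[[[0,0,0,0,0],[0,0,0,0,0],[0,0,0,0,0]]])

```text
time_s: 5.28
tool_pos: [0.5676, 0.3372, 0.135]
tool_rot: [179.8, -0.3, 157.9]
force: [-15.6, -2.5, 33.0]
grip_width: 0.0002
grasp_force: 16.6
```

Call:
steer_hand(segments=[[[0,0,-0.1,0,0.087],[0,0,-0.1,0,0.087],[0.01,-0.12,-0.1,0,0.087],[0.01,-0.12,-0.1,0,0.087],[0.01,-0.12,-0.1,0,0.087],[0.01,-0.12,-0.1,0,0.087]]], grip_force=60)

```text
time_s: 5.78
tool_pos: [0.5141, 0.2178, 0.2286]
tool_rot: [-179.7, -0.0, 157.3]
force: [1.0, -0.7, 0.3]
grip_width: 0.0327
grasp_force: 0.0
```

```bash
python3 to.py .7062 .0762 .1 180.5
```

```text
[-0.2319 -0.0559  0.1287] turn -23.2 t 5.7833 q1,q7 [-42.  44.]
```

Call:
steer_hand(segments=[[[-0.232,-0.056,0.02,-23,0.087],[-0.232,-0.056,0.02,-23,0.087],[-0.232,-0.056,0.02,-23,0.087],[-0.232,-0.056,0.02,-23,0.087],[-0.232,-0.056,0.02,-23,0.087],[-0.232,-0.056,0.129,-23,0.087],[-0.232,-0.056,0.129,-23,0.087],[-0.232,-0.056,0.129,-23,0.087]]])

```text
time_s: 6.45
tool_pos: [0.7091, 0.085, 0.0959]
tool_rot: [-179.9, -0.1, -179.3]
force: [0.2, 0.5, -0.2]
grip_width: 0.0836
grasp_force: 0.0
```

Call:
steer_hand(segments=[[[0,0,0,0,0.087],[0,0,0,0,0.087]]])

```text
time_s: 6.62
tool_pos: [0.7071, 0.0864, 0.0959]
tool_rot: [-179.9, -0.4, -179.3]
force: [-0.2, -0.7, 1.0]
grip_width: 0.0862
grasp_force: 0.0
```

```bash
python3 to.py .7062 .0762 .021 180.5
```

Run:
```python
from h import *
c=env.read_camera("wrist");cv2.imwrite("pics/w1.png",c["color"])
```

```text
[ 0.0005 -0.01    0.075 ] turn 0.2 t 6.6167 q1,q7 [-24.  89.]
```

View pics/w1.png

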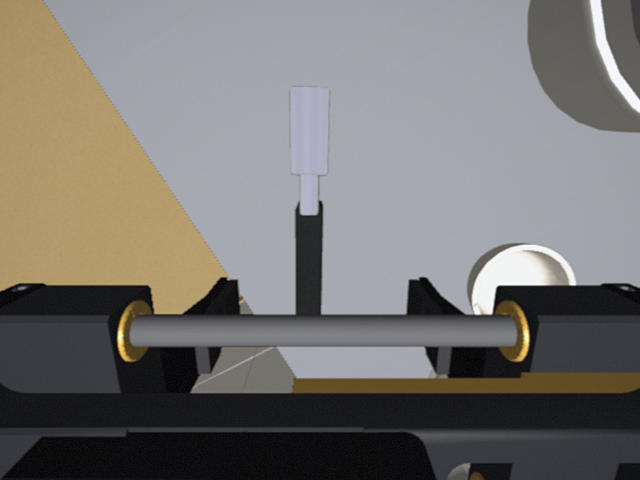

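The wrist view shows the bar running straight up the image at column 309, while the fingers' midline is at about 323. The computed shift of -10 mm in y should centre it.

Call:
steer_hand(segments=[[[0,-0.01,0,0,0.087],[0,-0.01,0.04,0,0.087],[0,-0.01,0.06,0,0.087],[0,-0.01,0.073,0,0.087],[0,-0.01,0.073,0,0.087]]])

```text
time_s: 7.08
tool_pos: [0.7084, 0.0788, 0.0257]
tool_rot: [180.0, -0.1, -179.1]
force: [0.2, -0.7, -0.7]
grip_width: 0.0868
grasp_force: 0.0
```

```bash
python3 to.py .7062 .0762 .021 180.5
```

```text
[ 0.0022 -0.0025  0.0047] turn 0.4 t 7.0833 q1,q7 [-22.  91.]
```

Call:
steer_hand(segments=[[[0.002,-0.002,0.004,0,0.087],[0.002,-0.002,0.004,0,0.087],[0.002,-0.002,0.004,0,0],[0.002,-0.002,0.004,0,0],[0.002,-0.002,0.004,0,0],[0.002,-0.002,0.004,0,0],[0.002,-0.002,0.004,0,0],[0.002,-0.002,0.004,0,0]]], grip_force=60)

```text
time_s: 7.75
tool_pos: [0.7078, 0.0766, 0.0227]
tool_rot: [180.0, 0.0, -179.1]
force: [-0.3, -0.5, -0.1]
grip_width: 0.0546
grasp_force: 0.0
```

Call:
steer_hand(segments=[[[0,0,0,0,0],[0,0,0,0,0],[0,0,0,0,0],[0,0,0,0,0]]])

```text
time_s: 8.08
tool_pos: [0.7077, 0.0765, 0.0225]
tool_rot: [180.0, 0.0, -179.1]
force: [0.1, 0.3, 0.5]
grip_width: 0.0284
grasp_force: 0.0
```

Call:
steer_hand(segments=[[[0,0,0,0,0],[0,0,0,0,0],[0,0,0,0,0],[0,0,0,0,0],[0,0,0,0,0]]])

```text
time_s: 8.5
tool_pos: [0.7077, 0.0766, 0.0225]
tool_rot: [180.0, 0.0, -179.1]
force: [0.0, -0.4, 1.3]
grip_width: 0.0174
grasp_force: 59.9
```

Call:
steer_hand(segments=[[[0,0,-0.08,0,0],[0,0,-0.16,0,0],[0,0,-0.16,0,0],[0,0,-0.16,0,0],[0,0,-0.16,0,0]]])

```text
time_s: 8.92
tool_pos: [0.712, 0.0765, 0.1923]
tool_rot: [179.9, 0.8, -179.1]
force: [2.1, -0.3, -1.0]
grip_width: 0.0174
grasp_force: 59.9
```

Run:
```python
from h import *
c=env.read_camera("wrist");cv2.imwrite("pics/w2.png",c["color"])
print(c["world_from_camera"].round(4),c["fx"],env.get_obs()["tool_pos"])
```

```text
[[-0.0152  0.9588  0.2837  0.6367]
 [ 0.9999  0.0141  0.0058  0.0758]
 [ 0.0016  0.2838 -0.9589  0.336 ]
 [ 0.      0.      0.      1.    ]] 343.11777668435354 [0.71048469 0.07642261 0.18819975]
```

View pics/w2.png

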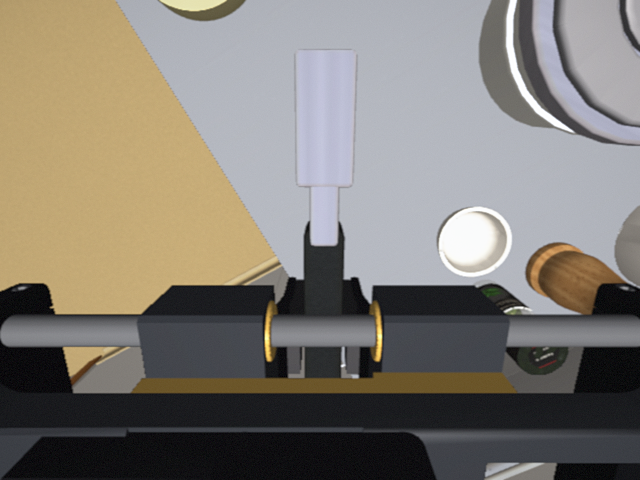

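The bar is gripped and straight. The shoe's top corners are at (295,50), (356,50), (297,186) and (354,186). I'll place the shoe in the tool frame.

Run:
```python
from h import *
from scipy.spatial.transform import Rotation as R
c=env.read_camera("wrist");o=env.get_obs();Rt=R.from_euler("xyz",o["tool_rot"],degrees=True)
for dz in(.0075,):
  for p in[(295,50),(356,50),(297,186),(354,186)]:
    print(Rt.inv().apply(plane(c,p,o["tool_pos"][2]+dz)-o["tool_pos"]).round(4))
print(o["tool_pos"],o["tool_rot"])
```

```text
[ 0.1056 -0.0095 -0.0079]
[ 0.1056  0.0128 -0.0079]
[ 0.0562 -0.0099 -0.0077]
[ 0.0562  0.0133 -0.0077]
[0.70853662 0.07647872 0.18447886] [ 179.96033027    0.1973703  -179.10881363]
```

```bash
python3 to.py .4985 .0415 .24 87.8
```

```text
[ 0.2104 -0.0317 -0.0563] turn 93.1 t 9.0167 q1,q7 [-23.  89.]
```

Call:
steer_hand(segments=[[[0,0,-0.056,93,0],[0.21,-0.032,-0.056,93,0],[0.21,-0.032,-0.056,93,0],[0.21,-0.032,-0.056,93,0],[0.21,-0.032,-0.056,93,0],[0.21,-0.032,-0.056,93,0],[0.21,-0.032,-0.056,93,0],[0.21,-0.032,-0.056,93,0]]])

```text
time_s: 9.68
tool_pos: [0.494, 0.0409, 0.2364]
tool_rot: [-179.8, -0.2, 123.3]
force: [0.8, 1.0, -1.9]
grip_width: 0.0175
grasp_force: 59.9
```

```bash
python3 to.py .4985 .0415 .24 87.8
```

```text
[-0.0019  0.0041 -0.0036] turn 35.5 t 9.6833 q1,q7 [-35.  25.]
```

Call:
steer_hand(segments=[[[0,0,0,35.5,0],[0,0,0,35.5,0],[0,0,0,35.5,0],[0,0,0,35.5,0],[0,0,0,35.5,0],[0,0,0,35.5,0],[0,0,0,35.5,0]]])

```text
time_s: 10.27
tool_pos: [0.4971, 0.0411, 0.2367]
tool_rot: [-179.8, 0.1, 88.3]
force: [-0.7, 0.4, -2.6]
grip_width: 0.0177
grasp_force: 59.9
```

```bash
python3 to.py .4985 .0415 .24 87.8
```

Run:
```python
from h import *
c=env.read_camera("wrist");cv2.imwrite("pics/w3.png",c["color"])
```

```text
[ 0.0004  0.0014 -0.0033] turn 0.5 t 10.2667 q1,q7 [-35. -10.]
```

View pics/w3.png

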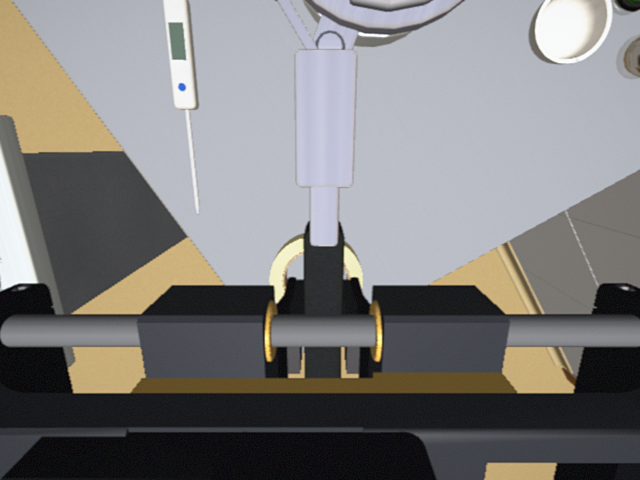

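The lever is hidden under the shoe, with the hinge boss visible at (330,40). I'll compare the boss with the shoe in the same camera.

Run:
```python
from h import *
from scipy.spatial.transform import Rotation as R
c=env.read_camera("wrist");o=env.get_obs();Rt=R.from_euler("xyz",o["tool_rot"],degrees=True)
print(o["tool_pos"],o["tool_rot"])
P=plane(c,(330,41),.11);print(P,Rt.inv().apply(P-o["tool_pos"]).round(4))
T=env.read_camera("top");S=env.read_camera("side")
cv2.imwrite("pics/z2.png",np.hstack([cv2.resize(i,(400,400),interpolation=2) for i in(T["color"][190:290,330:430],S["color"][210:330,270:390])]))
```

```text
[0.4975781  0.04118203 0.23747837] [-1.79890927e+02  4.01386429e-02  8.82642200e+01]
[0.507  0.1877 0.11  ] [0.1468 0.0052 0.1274]
```

View pics/z2.png

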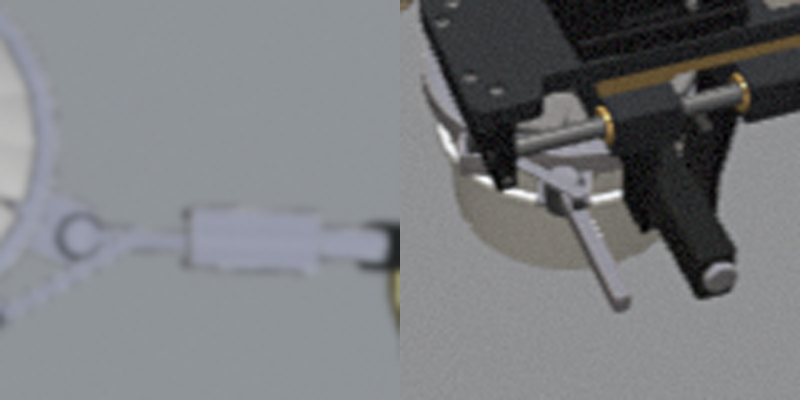

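Run:
```python
from h import *
from scipy.spatial.transform import Rotation as R
T=env.read_camera("top");o=env.get_obs();Rt=R.from_euler("xyz",o["tool_rot"],degrees=True)
z=o["tool_pos"][2]+.0075
for p in((257,238),(190,238),(322,238)):
  P=plane(T,(330+p[0]/4,190+p[1]/4),z);print(P,Rt.inv().apply(P-o["tool_pos"]).round(4))
```

```text
[0.4997 0.1225 0.2457] [ 0.0813 -0.0009 -0.0075]
[0.4995 0.1478 0.2457] [ 0.1066 -0.0019 -0.0075]
[0.4999 0.098  0.2457] [ 0.0568  0.0001 -0.0075]
```

```bash
python3 to.py .4999 .0414 .148 87.8
```

```text
[0.0002 0.0019 0.0902] turn 0.4 t 10.5167 q1,q7 [-35. -10.]
```

Call:
steer_hand(segments=[[[0,0.002,0.04,0.4,0],[0,0.002,0.09,0.4,0],[0,0.002,0.09,0.4,0],[0,0.002,0.09,0.4,0],[0,0.002,0.09,0.4,0],[0,0.002,0.09,0.4,0]]])

```text
time_s: 11.02
tool_pos: [0.502, 0.0414, 0.151]
tool_rot: [179.8, -0.1, 87.7]
force: [0.8, -0.1, -2.6]
grip_width: 0.0175
grasp_force: 59.9
```

```bash
python3 to.py .4999 .0414 .148 87.8
```

Run:
```python
from h import *
T=env.read_camera("top");S=env.read_camera("side");W=env.read_camera("wrist")
cv2.imwrite("pics/z3.png",np.hstack([cv2.resize(i,(w,400),interpolation=2) for i,w in((T["color"][190:290,330:430],400),(S["color"][210:330,270:390],400))]))
cv2.imwrite("pics/w4.png",W["color"])
```

```text
[-0.0001 -0.0021  0.003 ] turn -0.1 t 11.0167 q1,q7 [-34.  -8.]
```

View pics/z3.png

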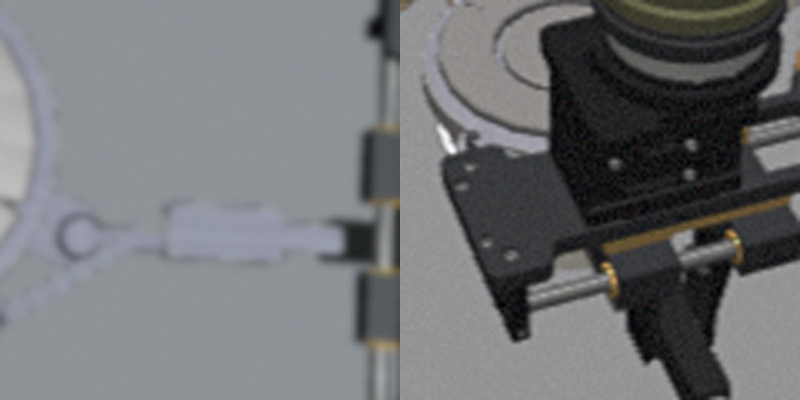

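Run:
```python
from h import *
T=env.read_camera("top");o=env.get_obs()
z=o["tool_pos"][2]+.0075;print(o["tool_pos"],o["tool_rot"])
I=T["color"]
for p in((386.25,248.25),(372.5,248),(400,248.4)):print("shoe",plane(T,p,z))
L=cv2.imread("pics/top0.png")
b=L.astype(float);m=b[...,0]-b[...,1]   # lilac
for img,us in((L,(372,380,388,396)),(I,(374,380,386,392,398))):
  d=img.astype(float);d=d[...,0]-d[...,2]-0
  for u in us:
    col=np.clip(d[238:262,u]-11,0,None);print(u,((np.arange(238,262)*col).sum()/col.sum()).round(2),d[240:262,u].astype(int).tolist())
```

```text
[0.50135674 0.04139369 0.15027456] [ 1.79832622e+02 -6.73884283e-02  8.77082718e+01]
shoe [0.5044 0.1234 0.1578]
shoe [0.5046 0.1467 0.1578]
shoe [0.5043 0.1001 0.1578]
372 249.89 [9, 9, 9, 9, 9, 10, 9, 7, 12, 16, 18, 16, 11, 8, 8, 9, 9, 10, 9, 9, 8, 9]
380 250.25 [9, 9, 10, 9, 9, 9, 9, 7, 10, 14, 18, 16, 12, 9, 9, 9, 9, 9, 9, 8, 8, 8]
388 250.78 [9, 9, 9, 8, 9, 9, 9, 8, 7, 12, 17, 18, 15, 10, 8, 8, 9, 9, 8, 9, 9, 9]
396 250.83 [9, 9, 9, 9, 10, 9, 8, 9, 8, 11, 15, 17, 13, 9, 8, 8, 9, 9, 9, 9, 9, 9]
374 247.67 [10, 10, 15, 19, 21, 21, 20, 20, 20, 21, 21, 21, 20, 16, 12, 10, 10, 9, 9, 10, 8, 9]
380 247.92 [9, 10, 16, 19, 20, 20, 21, 21, 21, 21, 21, 21, 20, 19, 14, 10, 10, 9, 10, 9, 9, 9]
386 248.18 [10, 10, 14, 19, 20, 21, 21, 21, 21, 21, 21, 21, 21, 20, 16, 11, 8, 9, 10, 10, 9, 9]
392 248.61 [9, 9, 10, 16, 20, 21, 21, 21, 21, 21, 21, 20, 20, 20, 17, 13, 9, 10, 10, 9, 10, 9]
398 248.82 [10, 9, 9, 15, 20, 21, 20, 21, 21, 20, 20, 21, 21, 21, 18, 13, 10, 10, 10, 10, 9, 10]
```

Run:
```python
from h import *
T=env.read_camera("top");o=env.get_obs()
print(o["tool_pos"],plane(T,(374,249.95),.11),plane(T,(384,250.4),.11),plane(T,(396,250.95),.11),"shoe",plane(T,(374,247.67),.1575),plane(T,(386,248.2),.1575),plane(T,(398,248.8),.1575))
```

```text
[0.50106276 0.04136611 0.14989933] [0.5027 0.1393 0.11  ] [0.502  0.1213 0.11  ] [0.5012 0.0998 0.11  ] shoe [0.5052 0.1441 0.1575] [0.5045 0.1238 0.1575] [0.5036 0.1034 0.1575]
```

Call:
steer_hand(segments=[[[0,-0.0024,0,0,0],[0,-0.0024,0,0,0],[0,-0.0024,0.008,0,0],[0,-0.0024,0.012,0,0],[0,-0.0024,0.012,0,0],[0,-0.0024,0.012,0,0]]])

```text
time_s: 11.77
tool_pos: [0.4973, 0.0412, 0.1359]
tool_rot: [-179.9, 0.0, 87.7]
force: [0.1, -0.5, -2.8]
grip_width: 0.0172
grasp_force: 59.9
```

```bash
python3 to.py .4987 .0413 .111 87.8
```

```text
[0.0002 0.0014 0.0249] turn -0.1 t 11.7667 q1,q7 [-34.  -8.]
```

Call:
steer_hand(segments=[[[0,0.0012,0,0,0],[0,0.0012,0,0,0],[0,0.0012,0,0,0],[0,0.0012,0,0,0]]])

```text
time_s: 12.1
tool_pos: [0.4992, 0.0412, 0.1367]
tool_rot: [180.0, -0.0, 87.7]
force: [0.2, -0.2, -2.6]
grip_width: 0.0177
grasp_force: 59.9
```

```bash
python3 to.py .4987 .0413 .111 87.8
```

```text
[ 0.     -0.0005  0.0257] turn -0.1 t 12.1 q1,q7 [-34.  -8.]
```

Aligned to within 0.5 mm, so I'll lower it.

Call:
steer_hand(segments=[[[0,-0.0004,0.008,0,0],[0,-0.0004,0.014,0,0],[0,-0.0004,0.02,0,0],[0,-0.0004,0.025,0,0],[0,-0.0004,0.026,0,0],[0,-0.0004,0.026,0,0]]])

```text
time_s: 12.6
tool_pos: [0.4998, 0.0408, 0.1117]
tool_rot: [179.9, -0.0, 87.7]
force: [-1.4, -1.3, 7.1]
grip_width: 0.0177
grasp_force: 60.0
```

```bash
python3 to.py .4987 .0413 .111 87.8
```

Run:
```python
from h import *
T=env.read_camera("top");S=env.read_camera("side");W=env.read_camera("wrist")
cv2.imwrite("pics/z4.png",np.hstack([cv2.resize(T["color"][190:290,330:430],(400,400),interpolation=2),cv2.resize(W["color"][0:300,150:450],(400,400))]))
```

```text
[ 0.0004 -0.0011  0.0007] turn -0.1 t 12.6 q1,q7 [-34.  -7.]
```

View pics/z4.png

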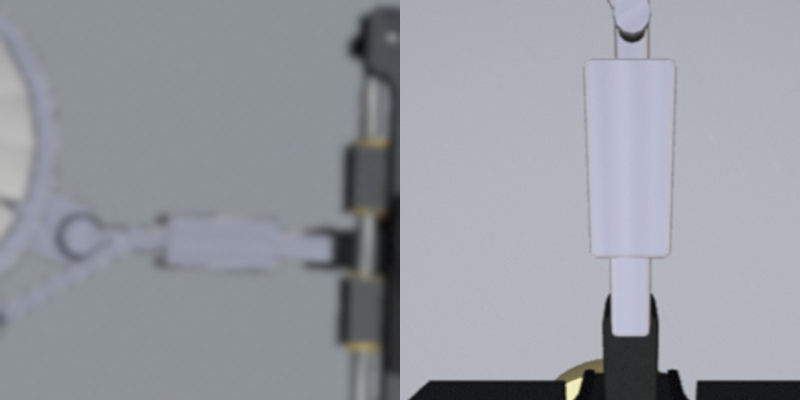

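The channel is down over the lever: the TCP stopped at 0.1117 with 10 N on it, against 0.1325 if it had been sitting on top. I'll start the swing on an arc of 0.1417 m radius round the hinge.

Call:
steer_hand(segments=[[[0,0,-0.002,0,0],[0.0004,0.0099,-0.002,-4,0],[0.0014,0.0197,-0.002,-8,0],[0.0031,0.0295,-0.002,-12,0],[0.0055,0.0391,-0.002,-16,0],[0.0085,0.0485,-0.002,-20,0],[0.0123,0.0576,-0.002,-24,0]]])

```text
time_s: 13.33
tool_pos: [0.5532, 0.0501, 0.1119]
tool_rot: [-179.5, -0.1, 111.9]
force: [-11.2, -3.9, 9.6]
grip_width: 0.0178
grasp_force: 60.0
```

```bash
python3 to.py .5 .04 .112 87.8
```

```text
[ 0.0105 -0.0532  0.0004] turn 24.1 t 13.3333 q1,q7 [-31.  20.]
```

Call:
steer_hand(segments=[[[0.0005,0.0124,-0.001,-5,0],[0.0022,0.0246,-0.001,-10,0],[0.0055,0.0391,-0.001,-16,0],[0.0103,0.0531,-0.001,-22,0],[0.0166,0.0665,-0.001,-28,0],[0.0242,0.0792,-0.001,-34,0],[0.0332,0.0911,-0.001,-40,0],[0.0425,0.1011,-0.001,-45.5,0]]])

```text
time_s: 14.0
tool_pos: [0.6358, 0.1287, 0.1131]
tool_rot: [180.0, 0.0, 157.5]
force: [-0.3, -1.0, 0.0]
grip_width: 0.0172
grasp_force: 60.0
```

Call:
steer_hand(segments=[[[0,0,0,0,0],[0,0,0,0,0],[0,0,0,0,0]]])

```text
time_s: 14.25
tool_pos: [0.6346, 0.1277, 0.1132]
tool_rot: [-180.0, -0.0, 157.0]
force: [0.3, 0.5, -0.5]
grip_width: 0.0176
grasp_force: 60.0
```

Run:
```python
from h import *
o=env.get_obs();d=o["tool_pos"][:2]-[.5044,.1824];print(np.degrees(np.arctan2(d[1],d[0])),np.hypot(*d))
T=env.read_camera("top");cv2.imwrite("pics/t5.png",cv2.resize(T["color"][150:290,270:430],(640,560),interpolation=2))
```

```text
-22.80242756436992 0.14119949005746346
```

View pics/t5.png

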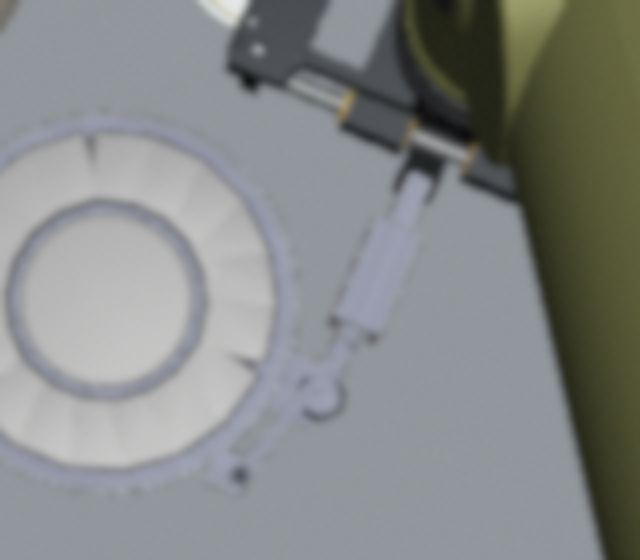

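The lever is along the tub's +x, closed against its stop, with the bar still over it. I'll lift straight up.

Call:
steer_hand(segments=[[[0,0,-0.015,0,0],[0,0,-0.03,0,0],[0,0,-0.06,0,0],[0,0,-0.1,0,0],[0,0,-0.1,0,0],[0,0,-0.1,0,0]]])

```text
time_s: 14.8
tool_pos: [0.6359, 0.127, 0.2161]
tool_rot: [179.9, 0.2, 157.1]
force: [-0.2, 0.6, -3.1]
grip_width: 0.0173
grasp_force: 60.0
```

```bash
python3 to.py .706 .076 .1 180.5
```

```text
[-0.084  -0.0199  0.1163] turn -23.4 t 14.8 q1,q7 [-28.  58.]
```

Call:
steer_hand(segments=[[[-0.084,-0.02,0,-23,0],[-0.084,-0.02,0,-23,0],[-0.084,-0.02,0,-23,0],[-0.084,-0.02,0.1163,-23,0],[-0.084,-0.02,0.1163,-23,0],[-0.084,-0.02,0.1163,-23,0],[-0.084,-0.02,0.1163,-23,0],[-0.084,-0.02,0.1163,-23,0]]])

```text
time_s: 15.47
tool_pos: [0.7014, 0.0762, 0.0933]
tool_rot: [-179.9, -0.5, -179.9]
force: [-0.5, -0.6, -1.8]
grip_width: 0.0174
grasp_force: 60.0
```

Call:
steer_hand(segments=[[[0,0,0.03,0,0],[0,0,0.055,0,0],[0,0,0.067,0,0],[0,0,0.07,0,0],[0,0,0.07,0,0],[0,0,0.07,0,0]]])

```text
time_s: 15.97
tool_pos: [0.7062, 0.0772, 0.0297]
tool_rot: [180.0, 0.2, -179.8]
force: [0.5, 1.1, -2.0]
grip_width: 0.0177
grasp_force: 60.0
```

Run:
```python
from h import *
T=env.read_camera("top");L=cv2.imread("pics/top0.png");i=T["color"]
cv2.imwrite("pics/t6.png",np.hstack([i[100:360,180:500],L[100:360,180:500]]))
```

```text
(no output)
```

View pics/t6.png

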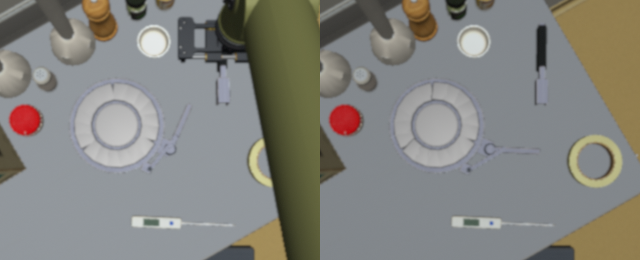

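The lever is shut, the bystanders haven't moved, and the bar is over its old place. I'll lower it until it touches.

Call:
steer_hand(segments=[[[0,0,0.002,0,0],[0,0,0.003,0,0],[0,0,0.004,0,0],[0,0,0.004,0,0],[0,0,0.004,0,0]]])

```text
time_s: 16.43
tool_pos: [0.7061, 0.0773, 0.0271]
tool_rot: [179.9, 0.2, -179.8]
force: [-4.7, -0.4, 9.7]
grip_width: 0.0171
grasp_force: 60.0
```

Call:
steer_hand(segments=[[[0,0,0.001,0,0],[0,0,0.002,0,0],[0,0,0.002,0,0],[0,0,0.002,0,0]]])

```text
time_s: 16.77
tool_pos: [0.7055, 0.0773, 0.0254]
tool_rot: [179.9, 0.1, -179.8]
force: [-7.4, -0.5, 12.2]
grip_width: 0.0178
grasp_force: 60.0
```

Call:
steer_hand(segments=[[[0,0,0,0,0.087],[0,0,0,0,0.087],[0,0,0,0,0.087],[0,0,0,0,0.087],[0,0,0,0,0.087],[0,0,0,0,0.087],[0,0,-0.03,0,0.087],[0,0,-0.06,0,0.087]]])

```text
time_s: 17.43
tool_pos: [0.7024, 0.0769, 0.079]
tool_rot: [-179.9, -0.3, -179.8]
force: [1.4, 0.1, 0.6]
grip_width: 0.0629
grasp_force: 0.0
```

Call:
steer_hand(segments=[[[0,0,-0.1,0,0.087],[0,0,-0.1,0,0.087],[0,0,-0.1,0,0.087],[0,0,-0.1,0,0.087],[0,0,-0.1,0,0.087],[0,0,-0.1,0,0.087]]])

```text
time_s: 17.93
tool_pos: [0.7038, 0.0771, 0.1797]
tool_rot: [-180.0, -0.1, -179.8]
force: [0.6, -0.9, -0.8]
grip_width: 0.0867
grasp_force: 0.0
```

Run:
```python
from h import *
S=env.read_camera("side");T=env.read_camera("top")
k=[blob(c["color"].max(2)<60,n) for c,n in((S,(442,308)),(T,(401,147)))]
print([cv2.minAreaRect(j) for j in k])
cv2.imwrite("pics/s7.png",S["color"][150:420,180:560])
```

```text
[((440.9000549316406, 308.20001220703125), (13.597793579101562, 47.75039291381836), 71.56504821777344), ((400.5, 155.0), (32.0, 7.0), 90.0)]
```

View pics/s7.png

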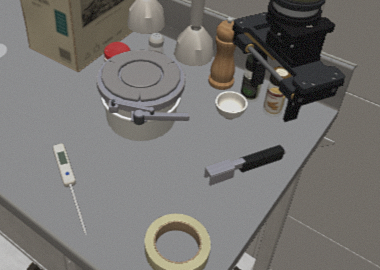

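The side view shows the bar lying flat on the table, the lever shut along the ring, the lid seated and everything else in place. The hand is clear, so I'll hand in.

```bash
python3 -c "
from cell import env
print(env.sign_off())"
```

```text
the job is handed in; nothing more can be done
None
```

I pressed all three rim sections home, swung the lever shut using only the bar, and laid the bar back on the table where it started; the bystanders look unmoved in the last pictures. I handed the job in after about 18 s of robot time, and sign-off gave no verdict.

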